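# Fill a jar with chestnuts through the funnel

## Robot

A 7-joint arm with a two-finger parallel gripper is mounted at the origin on the work surface; the furniture and walls round the work are solid. World frame = base frame: x ahead of the robot, y to its left, z up, the work surface at z = 0. Lengths are in mm, angles in rad, forces in N, time in s.
With the tool pointing down it reaches from about 400 to 850 mm from the base axis. Payload 4.4 kg.
Tool frame: the origin (TCP) lies midway between the tips of the shut fingers; the grasp point (between the pads) lies 19 mm behind it; x points along the fingers, y is the direction in which the jaws open and shut, and the axes are right-handed (so a half turn about x gives the same grasp; the last joint's range is limited). The gripper opens to 94 mm and grips with 3 to 60 N. Pads are 16 mm wide; open, the fingers measure 119 mm over their backs; the gripper's body (75 mm by 177 mm) begins 78 mm behind the grasp point.
Start: joints at [1.165, 0.628, 0.038, 1.517, -0.027, 0.996, -0.02], TCP at [216.673, -612.838, 205.478] pointing down, gripper open.
Joint ranges: [-3.06, 3.06], [-0.37, 2.12], [-1.25, 1.32], [0.18, 2.47], [-1.1, 4.24], [0.23, 1.98], [-2.94, 2.94]. Speed limits (rad/s): [2.57, 2.57, 3.14, 3.14, 3.14, 3.14, 3.14].

## Interface

Orientations are given as a rotation vector (axis times angle).
In Python, from bench import readout, cams, order gives the robot as it stands.
- The arm moves only by the tool move_arm, never from a script. Its arguments are lists of equal length, an entry for each row: "offset": the shift along the tool's x, y, z in m, a list of three; "angular": the turn, a rotation vector about the tool's x, y, z in rad, a list of three; "claw": the opening, from 0 (shut) to 1 (fully open). A call has 1 to 5 rows; each row shifts and turns the pose as measured when the row begins, along the tool's axes as they then stand; what a row does not reach is not made up. A row lasts 1/10 s, in which the tool goes at most 50 mm and 8.59 degrees, less where a joint would pass 70% of its speed; a pose out of reach is approached as far as the arm can. A call with a gripper value outside its range is refused whole. The fingers move at their own pace and stop on an object; "grip_force" is the grip in N (left out, the last holds). Time passes only in rows, so rows that do not move let the fingers close. It gives the time, the measured TCP pose, the force and the opening at its end, in the units of the state.
- readout.read_state(): the state, without advancing time (a new reading comes with each control period).
- cams.camera(name): name is "side" or "top" or "wrist"; returns a dict with "frame" (400x640x3 uint8, blue, green, red), "K" (3x3 intrinsics, pixels), "k1" (the pictures are not rectified: a ray, as slopes to the right and down, at radius r is drawn at 1 + k1 r^2 times it, then the intrinsics apply), "origin" and "rotation" of the camera in the world. Camera axes: x right, y down, z forward; pixel columns grow to the right and rows downward; lengths in mm; the calibration is good to about 2 mm. A picture is of the moment at which its call begins. There is no depth.
- order.close_job(): hands the job in, once; it reports no verdict.
The state is a dict: "time": time; "q": joint angles; "joint_vel": joint speeds; "effort": joint torques, N m; "tcp_pos": TCP position; "orientation": TCP orientation; "force": force on the tool from outside, world axes, zero at the start; "moment": the same for the moment, N m; "grip_width": finger opening in mm.
Only numpy, scipy, OpenCV 4.12 (cv2) and the standard library are available. Lean on these libraries where they do the work, as an engineer would, in place of code of your own. Each camera call takes 0.05 s, during which the arm holds its last target. There are 200 camera calls.

## Task

Slide the jar by its knob fully home against the stop, so that it stands under the funnel, then push the pan's lever to tip the pan smoothly until all six chestnuts have gone through the funnel into the jar. Let the pan swing back to rest; leave the jar home under the funnel, do not touch the chestnuts with the gripper, do not fling the pan over, and leave the small carton, the hand stamp and the brass weight where they stand.

Things in the scene. Friction and masses are not known exactly. Their poses are not given: they have to be found in the camera images.
- station: Fixed filling station: base with a guide track along its own y, two columns (local x -78 and +85 mm, y +40, 227 mm high) carrying a steel funnel and a tipping pan. Origin: on the table under the funnel's centre; z up; +y points from the slide's waiting end to the pan. Funnel: rim 132 mm across at z 205 mm, spout 45 mm inside, lower end at z 112 mm.
- jar_slide (a joint): Slide that carries the jar, along the station's +y. 0 = waiting end (jar 100 mm from the funnel's centre, towards the station's -y), 0.100 m = at its end stop with the jar centred under the spout. Stiff (about 1.5 N), stays where it is left. Starts between 0 and 0.03.
- slide_grip (a point): Middle of the black knob (28 mm across, 20 mm high) on top of an upright steel post 16 mm across at the slide's outer end, 135 mm on the station's -y side of the jar's centre. The point is 81 mm above the table; the post is free from 15 mm to 71 mm above the table. Moves with the slide; axes as the station's.
- jar_floor (a point): Centre of the inside floor of the clear narrow jar clamped on the slide: 56 mm inside, 62 mm outside, its rim 80 mm above this point (99 mm above the table). z up.
- pan (a joint): Tilt of the steel pan about its open lip over the funnel (axis along the station's x, at local y +40, z 213 mm). 0 = at rest, floor sloping 0.12 rad back; grows as it tips to the funnel, stop at 1.15 rad. Pan: 115 mm long towards the station's +y, 66 mm wide, walls 30 mm. Swings back to 0 by its weight when let go.
- lever_roller (a point): Centre of the lever's black roller, 16 mm thick, 45 mm long along the station's x, 85 mm from the pan's axis; its 10 mm arm is at the roller's +x end (arm at local x -92, this point -108 mm). At pan = 0 it is 293 mm above the table, leaning 0.35 rad to the station's +y; pushing it to the station's -y tips the pan (about 3 N).
- pan_pivot (a point): Point on the pan's tilt axis, 85 mm from lever_roller in the plane in which the lever swings; fixed to the pan.
- small_carton: Bystander: small closed cardboard carton, 66 x 48 x 50 mm. Origin: centre of its underside.
- date_stamp: Bystander: black and grey hand stamp, 30 x 42 x 88 mm, upright. Origin: centre of its underside.
- calib_weight: Bystander: small brass weight 29 mm across, 48 mm high. Origin: centre of its underside.
- nut_1: One of the six brown chestnuts lying in the pan, 22 mm across, 18 mm high; origin at the centre of its flat underside.
- nut_2: One of the six brown chestnuts lying in the pan, 22 mm across, 18 mm high; origin at the centre of its flat underside.
- nut_3: One of the six brown chestnuts lying in the pan, 22 mm across, 18 mm high; origin at the centre of its flat underside.
- nut_4: One of the six brown chestnuts lying in the pan, 22 mm across, 18 mm high; origin at the centre of its flat underside.
- nut_5: One of the six brown chestnuts lying in the pan, 22 mm across, 18 mm high; origin at the centre of its flat underside.
- nut_6: One of the six brown chestnuts lying in the pan, 22 mm across, 18 mm high; origin at the centre of its flat underside.

How it is judged (in metres and radians):
On the way, in this order (a step that is already met when the one before it is completed fails the run):
1. the jar slide is at its end stop under the funnel, no chestnut poured yet (value of joint jar_slide above 0.096 m and value of joint pan below 0.1 rad), for 0.2 s.
2. all six chestnuts are in the jar (horizontal distance between each of nut_1, nut_2, nut_3, nut_4, nut_5, nut_6 and jar_floor below 0.029 m and z of nut_1 in the frame of jar_floor between -0.004 and 0.078 m and z of nut_2 in the frame of jar_floor between -0.004 and 0.078 m and z of nut_3 in the frame of jar_floor between -0.004 and 0.078 m and z of nut_4 in the frame of jar_floor between -0.004 and 0.078 m and z of nut_5 in the frame of jar_floor between -0.004 and 0.078 m and z of nut_6 in the frame of jar_floor between -0.004 and 0.078 m and value of joint jar_slide above 0.096 m), for 0.2 s.
At the end, for the whole second after the job is handed in: All six chestnuts lie at rest inside the jar (within 29 mm of its axis, below its rim), the jar slide is within 4 mm of its end stop under the funnel, and the pan has swung back to rest (below 0.08 rad) (all of step 2 and value of joint pan below 0.08 rad and linear speed of each of nut_1, nut_2, nut_3, nut_4, nut_5, nut_6 below 0.05 m/s); the robot touches nothing.
It fails at once if the gripper touches a chestnut (contact force between any of the fingers, the arm and nut_1 above 0.5 N or contact force between any of the fingers, the arm and nut_2 above 0.5 N or contact force between any of the fingers, the arm and nut_3 above 0.5 N or contact force between any of the fingers, the arm and nut_4 above 0.5 N or contact force between any of the fingers, the arm and nut_5 above 0.5 N or contact force between any of the fingers, the arm and nut_6 above 0.5 N).
It fails at once if the pan is flung over (tipped faster than 3 rad/s) (velocity of joint pan above 3 rad/s).
It fails at once if a bystander is displaced by more than 20 mm (distance of any of small_carton, date_stamp, calib_weight from where it was at the start of the episode above 0.02 m).
It also fails if it takes over 54 s, if anything falls off the work surface, if the arm or the gripper's body presses on something with over 40 N, if the wrist force passes 120 N, or if a joint passes its speed limit or range.

## Working session

There is one attempt and no reset: what is moved stays moved. The work goes in short steps, Python scripts to look and compute and a tool call to move; the robot and the scene stay as the last step left them, time stands still between calls to the robot, and variables do not carry over. Pictures are saved under pics/ and viewed, about 8 in all and at most 12, crops included, and the job is handed in when it is done.

Besides the shell and the picture viewer there is one more tool, called after "Emit:" in YAML: its name, and indented under it one key for each argument. move_arm: Moves the arm, as the interface text tells. Its arguments: {"type":"object","properties":{"offset":{"type":"array","items":{"type":"array","items":{"type":"number"}}},"angular":{"type":"array","items":{"type":"array","items":{"type":"number"}}},"claw":{"type":"array","items":{"type":"number"}},"grip_force":{"type":"number"}},"required":["offset","angular","claw"]}

```bash
mkdir -p pics; cat > h.py <<'E'
import numpy as np, cv2
from scipy.spatial.transform import Rotation as R
from bench import readout, cams, order
def ray(c,u,v):
    K=np.array(c["K"]);d=np.array([(u-K[0,2])/K[0,0],(v-K[1,2])/K[1,1]]);s=d.copy()
    for _ in range(20): s=d/(1+c["k1"]*(s@s))
    w=np.array(c["rotation"])@np.array([s[0],s[1],1.]);return np.array(c["origin"],float),w/np.linalg.norm(w)
def proj(c,p):
    q=np.array(c["rotation"]).T@(np.array(p,float)-np.array(c["origin"]));s=q[:2]/q[2];s=s*(1+c["k1"]*(s@s))
    K=np.array(c["K"]);return np.array([K[0,0]*s[0]+K[0,2],K[1,1]*s[1]+K[1,2]])
def onz(c,u,v,z):
    o,d=ray(c,u,v);return o+d*(z-o[2])/d[2]
def tri(rs):
    A=np.zeros((3,3));b=np.zeros(3)
    for o,d in rs: M=np.eye(3)-np.outer(d,d);A+=M;b+=M@o
    p=np.linalg.solve(A,b);return p,[np.linalg.norm((np.eye(3)-np.outer(d,d))@(p-o)) for o,d in rs]
E
python3 - <<'E'
from h import *
import pickle
cs={}
for n in("side","top","wrist"):
    c=cams.camera(n);cs[n]=c;cv2.imwrite(f"pics/{n}0.png",c["frame"]);print(n,c["origin"],np.round(c["rotation"],3).tolist(),c["K"],c["k1"])
pickle.dump(cs,open("c0.pkl","wb"));s=readout.read_state();print(s)
print(R.from_rotvec(s["orientation"]).as_matrix().round(3))
E
```

```text
side [ 43.80471186 855.23269581 935.72754406] [-0.65, 2.558, -1.235] [[409.16314584   0.         319.09705631]
 [  0.         409.16314584 200.06567381]
 [  0.           0.           1.        ]] 0.016613415431443256
top [ 394.49239429    4.38863879 1322.18383429] [-2.169, 2.141, -0.099] [[361.98362968   0.         311.07663923]
 [  0.         361.98362968 201.32295654]
 [  0.           0.           1.        ]] -0.05065614169982116
wrist [ 283.88579688 -586.5395706   383.10496154] [2.389, -1.687, -0.218] [[353.42676907   0.         330.25631357]
 [  0.         353.42676907 200.48248077]
 [  0.           0.           1.        ]] 0.022519426793201278
{'time': 0.15, 'q': array([ 1.16517538,  0.6291088 ,  0.03844275,  1.51809023, -0.02700513,
        0.99633923, -0.02000921]), 'joint_vel': array([ 0.00061445, -0.00191904,  0.00051051, -0.00414036,  0.00161151,
        0.00179246,  0.00043103]), 'effort': array([ 1.39695570e-03, -5.50091779e+01,  1.14479430e+00, -1.86817575e+01,
       -5.22015884e-02,  2.10021716e-02,  9.90784747e-05]), 'tcp_pos': array([ 216.52788318, -612.34808694,  204.7967731 ]), 'orientation': array([ 2.03734497,  0.35102764, -2.03783794]), 'force': array([ 0.02099589, -0.40983229, -0.65917186]), 'moment': array([-0.04874236,  0.00105742, -0.03231299]), 'grip_width': 94.13574443218853}
[[-0.     0.333 -0.943]
 [ 0.001 -0.943 -0.333]
 [-1.    -0.001 -0.   ]]
```

View pics/side0.png

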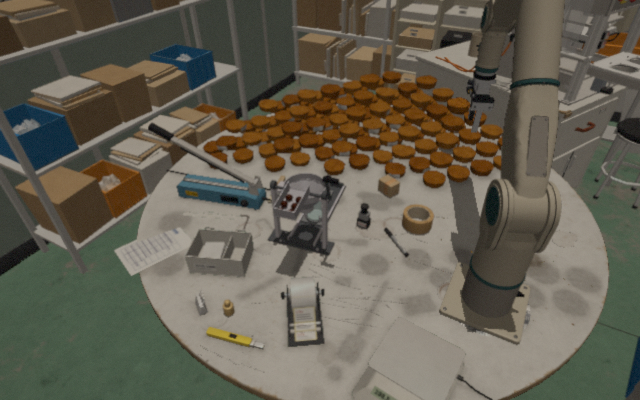

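View pics/top0.png

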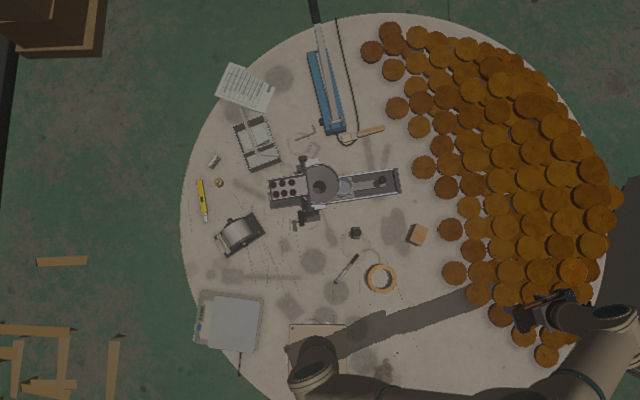

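```bash
sed -i 's/np.array(c\["rotation"\])/R.from_rotvec(c["rotation"]).as_matrix()/g' h.py
python3 - <<'E'
from h import *
import pickle
cs=pickle.load(open("c0.pkl","rb"))
a=cv2.resize(cs["top"]["frame"][145:245,255:435],None,fx=4.4,fy=4.4,interpolation=cv2.INTER_CUBIC)[:, :792]
b=cv2.resize(cs["side"]["frame"][165:260,230:410],None,fx=4.4,fy=4.4,interpolation=cv2.INTER_CUBIC)[:150*4,:792]
o=np.vstack([cv2.resize(a,(600,333)),cv2.resize(b,(500,264)) if 0 else cv2.copyMakeBorder(cv2.resize(b,(500,264)),0,0,0,100,0)])
o=cv2.convertScaleAbs(o,alpha=1.6)
cv2.imwrite("pics/crop.png",o)
E
```

```text
(no output)
```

View pics/crop.png

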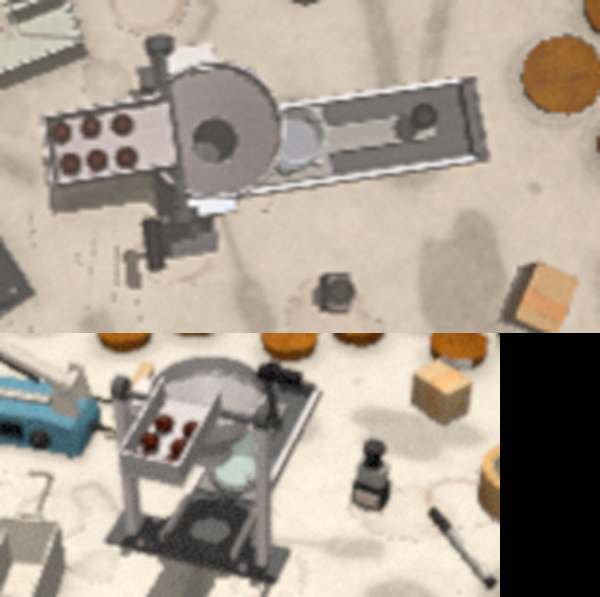

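```bash
python3 - <<'E'
from h import *
import pickle
cs=pickle.load(open("c0.pkl","rb"));t,s=cs["top"],cs["side"]
print("roller",tri([ray(t,301.2,217.9),ray(s,331.2,180.1)]))
k=onz(t,382.5,179.5,91);f=onz(t,322.8,184,205);print("knob",k,"funnel",f)
d=(f-k)[:2];print(np.linalg.norm(d),"yaw of station y",np.degrees(np.arctan2(d[1],d[0])))
# track corners (crop px)
for p in[(473,78),(487,158),(45,118),(52,183),(415,237)]:
    print(p,onz(t,255+p[0]/3.333,145+p[1]/3.333,15).round())
print("weight",onz(t,218,182,24),"stamp",onz(t,355,232,60),"carton",onz(t,417,234,40))
y=d/np.linalg.norm(d);x=np.array([y[1],-y[0]]);print("pred roller",f[:2]-108*x+y*(40+29))
print("knob in side px",proj(s,[k[0],k[1],81]), "jar in side")
E
```

```text
roller (array([459.71226559,  51.73592186, 290.78000533]), [np.float64(1.8274511300907017), np.float64(1.8274511300907388)])
knob [ 610.1146101 -215.771562    91.       ] funnel [573.73472782  -9.15183514 205.        ]
209.79801562592792 yaw of station y 99.98581276572521
(473, 78) [ 665. -283.   15.]
(487, 158) [ 577. -297.   15.]
(45, 118) [615. 188.  15.]
(52, 183) [543. 178.  15.]
(415, 237) [ 489. -218.   15.]
weight [606.09269977 372.10384176  24.        ] stamp [ 429.71419937 -124.48462956   60.        ] carton [ 425.83647719 -345.30770472   40.        ]
pred roller [455.40595191  40.07519799]
knob in side px [327.61229439 178.01907406] jar in side
```

```bash
cat >> h.py <<'E'
def T(yaw):
    y=np.radians(yaw);Y=np.array([np.cos(y),np.sin(y),0]);X=np.array([0,0,-1.]);return np.c_[X,Y,np.cross(X,Y)]
def plan(goal,yaw,n):
    s=readout.read_state();p=np.array(s["tcp_pos"]);A=R.from_rotvec(s["orientation"]);B=R.from_matrix(T(yaw))
    w=(A.inv()*B).as_rotvec();dp=(np.array(goal,float)-p)/n
    print("at",p.round(1),"w total deg",np.degrees(w).round(1),"step",np.linalg.norm(dp).round(1),np.degrees(np.linalg.norm(w)/n).round(2))
    off=[];
    for i in range(n):
        off.append(((A*R.from_rotvec(w*i/n)).inv().apply(dp)/1000).round(4).tolist())
    for i in range(0,n,5): print(off[i:i+5])
    print("ang",(w/n).round(4).tolist())
E
python3 - <<'E'
from h import *
plan([612,-213,205],9.5,15)
c=cams.camera("wrist");print(R.from_rotvec(c["rotation"]).as_matrix().round(2))
E
```

```text
at [ 216.5 -612.3  204.8] w total deg [-80.   -0.1   0.1] step 37.5 5.34
[[0.0, -0.0163, -0.0337], [0.0, -0.0131, -0.0351], [0.0, -0.0098, -0.0362], [0.0, -0.0064, -0.0369], [-0.0, -0.0029, -0.0374]]
[[-0.0, 0.0006, -0.0375], [-0.0, 0.004, -0.0372], [-0.0, 0.0075, -0.0367], [-0.0, 0.0109, -0.0359], [-0.0, 0.0142, -0.0347]]
[[-0.0, 0.0173, -0.0332], [-0.0, 0.0203, -0.0315], [-0.0, 0.0232, -0.0294], [-0.0, 0.0258, -0.0272], [-0.0, 0.0282, -0.0246]]
ang [-0.0931, -0.0001, 0.0001]
[[ 0.33 -0.91 -0.24]
 [-0.94 -0.32 -0.08]
 [-0.    0.25 -0.97]]
```

Emit:
move_arm:
  offset:
    - [0,-0.0163,-0.0337]
    - [0,-0.0131,-0.0351]
    - [0,-0.0098,-0.0362]
    - [0,-0.0064,-0.0369]
    - [0,-0.0029,-0.0374]
  angular:
    - [-0.093,0,0]
    - [-0.093,0,0]
    - [-0.093,0,0]
    - [-0.093,0,0]
    - [-0.093,0,0]
  claw: [1,1,1,1,1]

```text
time: 0.7
tcp_pos: [344.7, -480.0, 202.8]
orientation: [1.739, 0.748, -1.75]
force: [0.4, -0.0, 0.2]
grip_width: 93.9
```

Emit:
move_arm:
  offset:
    - [0,0.0006,-0.0375]
    - [0,0.004,-0.0372]
    - [0,0.0075,-0.0367]
    - [0,0.0109,-0.0359]
    - [0,0.0142,-0.0347]
  angular:
    - [-0.093,0,0]
    - [-0.093,0,0]
    - [-0.093,0,0]
    - [-0.093,0,0]
    - [-0.093,0,0]
  claw: [1,1,1,1,1]

```text
time: 1.2
tcp_pos: [479.2, -339.3, 201.6]
orientation: [1.406, 1.067, -1.417]
force: [0.7, -0.3, -0.5]
grip_width: 93.8
```

```bash
python3 - <<'E'
from h import *
plan([612,-225,205],9.5,8)
E
```

```text
at [ 479.2 -339.3  201.6] w total deg [-25.4   0.1   0.4] step 21.9 3.18
[[-0.0005, 0.012, -0.0183], [-0.0005, 0.013, -0.0176], [-0.0005, 0.014, -0.0168], [-0.0005, 0.0149, -0.016], [-0.0005, 0.0158, -0.0152]]
[[-0.0005, 0.0166, -0.0143], [-0.0005, 0.0174, -0.0134], [-0.0004, 0.0181, -0.0124]]
ang [-0.0555, 0.0003, 0.0008]
```

Emit:
move_arm:
  offset:
    - [-0.0005,0.024,-0.036]
    - [-0.0005,0.029,-0.033]
    - [-0.0005,0.032,-0.029]
    - [-0.0005,0.036,-0.026]
    - [0,0,0]
  angular:
    - [-0.111,0,0]
    - [-0.111,0,0]
    - [-0.111,0,0]
    - [-0.111,0,0]
    - [0,0,0]
  claw: [1,1,1,1,1]

```text
time: 1.7
tcp_pos: [621.3, -216.1, 202.1]
orientation: [1.066, 1.299, -1.067]
force: [-0.3, 1.1, -0.3]
grip_width: 94.0
```

```bash
python3 - <<'E'
from h import *
import pickle
c=cams.camera("wrist");pickle.dump((c,readout.read_state()),open("w1.pkl","wb"));cv2.imwrite("pics/w1.png",cv2.convertScaleAbs(c["frame"],alpha=1.4))
s=readout.read_state();print(s["tcp_pos"],s["q"],R.from_rotvec(s["orientation"]).as_matrix().round(3).tolist())
E
```

```text
[ 618.65634599 -219.57966967  201.76568028] [ 0.4967738   0.66480886 -0.34925681  1.48626711  0.24934298  1.04162874
  0.27617812] [[-0.007, 0.982, 0.187], [-0.0, 0.187, -0.982], [-1.0, -0.007, -0.001]]
```

View pics/w1.png

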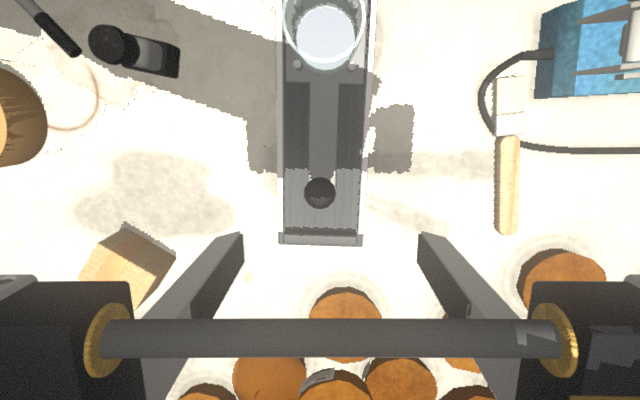

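```bash
python3 - <<'E'
from h import *
import pickle
c,s=pickle.load(open("w1.pkl","rb"));t=pickle.load(open("c0.pkl","rb"))["top"]
print("cam",c["origin"]);g=cv2.cvtColor(c["frame"],cv2.COLOR_BGR2GRAY)
m=(g[165:220,300:345]<40).astype(np.uint8);cnt=max(cv2.findContours(m,0,2)[0],key=cv2.contourArea)
(x,y),r=cv2.minEnclosingCircle(cnt);print("knob px",x+300,y+165,r)
u,v=x+300,y+165
print("tri",tri([ray(c,u,v),ray(t,382.5,179.5)]),"onz91",onz(c,u,v,91))
cn=[onz(c,*p,15).round(1) for p in[(279,243),(362,243),(281,10),(374,10)]];print(cn)
for a,b in((0,2),(1,3)):
    d=cn[b]-cn[a];print("yaw",np.degrees(np.arctan2(d[1],d[0])))
d=cn[1]-cn[0];print("end yaw",np.degrees(np.arctan2(d[1],d[0])),np.linalg.norm(d))
print("jarfloor",onz(c,325,37,19),"jar rim", onz(c,324,27,99))
E
```

```text
cam [ 606.56619618 -143.14539482  380.73479969]Traceback (most recent call last):
  File "<stdin>", line 5, in <module>
ValueError: max() iterable argument is empty
```

```bash
python3 - <<'E'
from h import *
import pickle
c,s=pickle.load(open("w1.pkl","rb"));t=pickle.load(open("c0.pkl","rb"))["top"]
g=cv2.cvtColor(c["frame"],cv2.COLOR_BGR2GRAY)[165:220,300:340];print(g.min(),g[27,::3],g[::3,19])
th,m=cv2.threshold(g,(int(g.min())+np.median(g))/2,255,1);cnt=max(cv2.findContours(m,0,2)[0],key=cv2.contourArea)
(x,y),r=cv2.minEnclosingCircle(cnt);print("knob px",x+300,y+165,r,th)
u,v=(x+300,y+165) if 10<r<22 else (319.5,192)
print("tri",tri([ray(c,u,v),ray(t,382.5,179.5)]),"onz91",onz(c,u,v,91))
cn=[onz(c,*p,15).round(1) for p in[(279,243),(362,243),(281,10),(374,10)]];print(cn)
for a,b in((0,2),(1,3)):
    d=cn[b]-cn[a];print("yaw",np.degrees(np.arctan2(d[1],d[0])))
d=cn[1]-cn[0];print("end yaw",np.degrees(np.arctan2(d[1],d[0])),np.linalg.norm(d))
print("jarfloor",onz(c,325,37,19),"jar rim", onz(c,324,27,99))
E
```

```text
43 [104 100  53  57  54  56  59  54  52  48  50  48 105 109] [ 85  85  85  84  63  45  52  51  53  58  54  58  68  65  58 111 111 108
 110]
knob px 319.1582736968994 192.4244613647461 15.684149742126465 64.0
tri (array([ 609.71744312, -214.14640797,   89.07585957]), [np.float64(2.0492380740652725), np.float64(2.049238074065333)]) onz91 [ 609.0422101 -211.6957966   91.       ]
[array([ 576.9, -294.6,   15. ]), array([ 666.6, -276.7,   15. ]), array([542.4, -64.9,  15. ]), array([627.6, -48.2,  15. ])]
yaw 98.54174298108828
yaw 99.68581524991399
end yaw 11.285363101807036 91.4685738382315
jarfloor [587.28635839 -80.22251065  19.        ] jar rim [589.57912526 -87.74921924  99.        ]
```

```bash
python3 - <<'E'
from h import *
plan([609.3,-213,63],9.5,5)
E
```

```text
at [ 618.7 -219.6  201.8] w total deg [ 1.3 -0.1  0.4] step 27.8 0.27
[[0.0278, -0.0014, -0.0016], [0.0278, -0.0014, -0.0016], [0.0278, -0.0015, -0.0016], [0.0278, -0.0015, -0.0016], [0.0278, -0.0016, -0.0016]]
ang [0.0044, -0.0002, 0.0015]
```

Emit:
move_arm:
  offset:
    - [0.02,-0.008,-0.008]
    - [0.028,0,0]
    - [0.028,0,0]
    - [0.02,0,0]
    - [0,0,0]
  angular:
    - [0.022,0,0.007]
    - [0,0,0]
    - [0,0,0]
    - [0,0,0]
    - [0,0,0]
  claw: [1,1,1,1,1]

```text
time: 2.25
tcp_pos: [604.1, -221.1, 103.1]
orientation: [1.09, 1.277, -1.101]
force: [-0.8, 0.2, -0.1]
grip_width: 93.8
```

```bash
python3 - <<'E'
from h import *
plan([609.3,-213,63],9.5,3)
E
```

```text
at [ 604.1 -221.1  103.1] w total deg [-0.7  0.3  0.2] step 13.7 0.27
[[0.0133, 0.0022, -0.0025], [0.0133, 0.0022, -0.0024], [0.0133, 0.0022, -0.0024]]
ang [-0.0041, 0.0017, 0.0014]
```

Emit:
move_arm:
  offset:
    - [0.01,0.0035,-0.005]
    - [0.012,0.003,-0.0025]
    - [0.012,0,0]
    - [0.003,0,0]
    - [0,0,0]
  angular:
    - [-0.01,0.005,0.003]
    - [0,0,0]
    - [0,0,0]
    - [0,0,0]
    - [0,0,0]
  claw: [1,1,1,1,1]
  grip_force: 10

```text
time: 2.75
tcp_pos: [609.9, -215.2, 65.7]
orientation: [1.089, 1.278, -1.091]
force: [-0.3, 0.1, -0.0]
grip_width: 93.9
```

Emit:
move_arm:
  offset:
    - [0,0,0]
    - [0,0,0]
    - [0,0,0]
    - [0,0,0]
    - [0,0,0]
  angular:
    - [0,0,0]
    - [0,0,0]
    - [0,0,0]
    - [0,0,0]
    - [0,0,0]
  claw: [0,0,0,0,0]
  grip_force: 10

```text
time: 3.25
tcp_pos: [611.1, -215.4, 67.3]
orientation: [1.09, 1.275, -1.089]
force: [-0.2, -0.1, 0.1]
grip_width: 57.4
```

```bash
python3 - <<'E'
from h import *
s=readout.read_state();print(s["tcp_pos"],s["force"],s["grip_width"])
c=cams.camera("wrist");cv2.imwrite("pics/w2.png",c["frame"])
E
```

```text
[ 611.14225299 -215.44436509   67.30527117] [-0.17189215 -0.1472769   0.12668353] 57.36642873873133
```

View pics/w2.png

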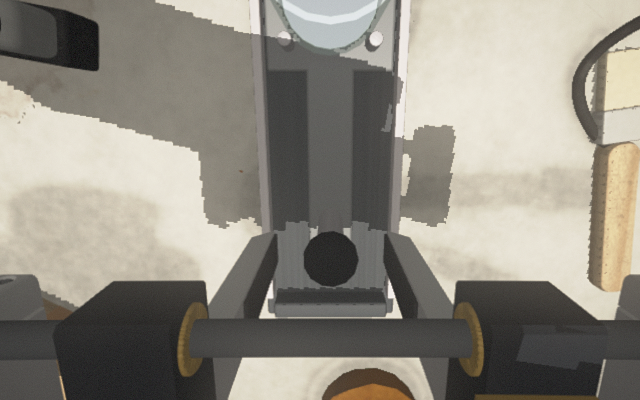

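Emit:
move_arm:
  offset:
    - [0.003,0,0]
    - [0,0,0]
    - [0,0,0]
    - [0,0,0]
    - [0,0,0]
  angular:
    - [0,0,0]
    - [0,0,0]
    - [0,0,0]
    - [0,0,0]
    - [0,0,0]
  claw: [0,0,0,0,0]

```text
time: 3.8
tcp_pos: [611.2, -215.5, 64.1]
orientation: [1.09, 1.275, -1.089]
force: [-0.0, -0.7, 0.1]
grip_width: 26.9
```

Emit:
move_arm:
  offset:
    - [0,0,0]
    - [0,0,0]
  angular:
    - [0,0,0]
    - [0,0,0]
  claw: [0,0]

```text
time: 4.0
tcp_pos: [611.3, -215.5, 64.1]
orientation: [1.09, 1.275, -1.089]
force: [0.5, -0.2, 0.6]
grip_width: 26.8
```

Emit:
move_arm:
  offset:
    - [0,0,-0.012]
    - [0,0,-0.015]
    - [0,0,-0.015]
    - [0,0,-0.015]
    - [0,0,0]
  angular:
    - [0,0,0]
    - [0,0,0]
    - [0,0,0]
    - [0,0,0]
    - [0,0,0]
  claw: [0,0,0,0,0]

```text
time: 4.5
tcp_pos: [601.4, -154.7, 64.1]
orientation: [1.089, 1.274, -1.089]
force: [-0.7, 1.0, -0.3]
grip_width: 27.1
```

Emit:
move_arm:
  offset:
    - [0,0,-0.008]
    - [0,0,-0.006]
    - [0,0,-0.006]
    - [0,0,-0.006]
    - [0,0,-0.004]
  angular:
    - [0,0,0]
    - [0,0,0]
    - [0,0,0]
    - [0,0,0]
    - [0,0,0]
  claw: [0,0,0,0,0]

```text
time: 5.0
tcp_pos: [597.5, -130.9, 64.2]
orientation: [1.084, 1.263, -1.094]
force: [2.8, -9.6, -3.9]
grip_width: 26.9
```

Emit:
move_arm:
  offset:
    - [0,0,-0.005]
    - [0,0,-0.005]
    - [0,0,0]
    - [0,0,0]
    - [0,0,0]
  angular:
    - [0,0,0]
    - [0,0,0]
    - [0,0,0]
    - [0,0,0]
    - [0,0,0]
  claw: [0,0,0,0.5,0.8]

```text
time: 5.5
tcp_pos: [597.2, -130.1, 63.9]
orientation: [1.083, 1.251, -1.103]
force: [-0.4, -0.0, -0.3]
grip_width: 39.5
```

Emit:
move_arm:
  offset:
    - [0,0,0]
    - [0,0,0]
    - [0,0,0]
    - [0,0,0]
    - [0,0,0]
  angular:
    - [0,0,0]
    - [0,0,0]
    - [0,0,0]
    - [0,0,0]
    - [0,0,0]
  claw: [0.6,0.6,0.6,0.6,0.6]

```text
time: 6.0
tcp_pos: [596.8, -128.0, 63.7]
orientation: [1.083, 1.254, -1.101]
force: [0.5, -0.2, -0.4]
grip_width: 56.6
```

```bash
python3 - <<'E'
from h import *
s=readout.read_state();print(s["tcp_pos"],s["force"],s["grip_width"],R.from_rotvec(s["orientation"]).as_matrix().round(3).tolist())
E
```

```text
[ 596.75814949 -127.99796995   63.68037322] [ 0.4655496  -0.15785913 -0.42975177] 56.55432302430116 [[0.011, 0.988, 0.152], [-0.023, 0.152, -0.988], [-1.0, 0.007, 0.025]]
```

Emit:
move_arm:
  offset:
    - [-0.03,0,0]
    - [-0.05,0,0]
    - [-0.05,0,0]
    - [-0.05,0,0]
    - [-0.05,0,0]
  angular:
    - [0,0,0]
    - [0,0,0]
    - [0,0,0]
    - [0,0,0]
    - [0,0,0]
  claw: [0.6,0.6,0.6,0.6,0.6]

```text
time: 6.5
tcp_pos: [589.4, -122.2, 290.9]
orientation: [1.077, 1.27, -1.111]
force: [0.3, -0.6, 0.0]
grip_width: 56.1
```

Emit:
move_arm:
  offset:
    - [-0.05,0,0]
    - [-0.03,0,0]
  angular:
    - [0,0,0]
    - [0,0,0]
  claw: [0.6,0.6]

```text
time: 6.7
tcp_pos: [590.4, -120.4, 375.4]
orientation: [1.079, 1.266, -1.107]
force: [-0.2, 0.4, -0.3]
grip_width: 56.7
```

```bash
python3 - <<'E'
from h import *
plan([440,30,370],99.5,12)
print(readout.read_state()["q"])
E
```

```text
at [ 590.4 -120.4  375.4] w total deg [-90.7   0.7   1.1] step 17.7 7.56
[[0.0002, -0.0105, -0.0143], [0.0002, -0.0085, -0.0156], [0.0002, -0.0064, -0.0165], [0.0002, -0.0041, -0.0172], [0.0002, -0.0018, -0.0176]]
[[0.0003, 0.0005, -0.0177], [0.0003, 0.0028, -0.0175], [0.0003, 0.0051, -0.017], [0.0003, 0.0073, -0.0162], [0.0004, 0.0093, -0.0151]]
[[0.0004, 0.0112, -0.0137], [0.0004, 0.0129, -0.0121]]
ang [-0.1319, 0.001, 0.0016]
[ 0.35779639  0.44177502 -0.34904216  1.38815672  0.17191007  1.33955598
  0.15355945]
```

Emit:
move_arm:
  offset:
    - [0,-0.0105,-0.0143]
    - [0,-0.0085,-0.0156]
    - [0,-0.0064,-0.0165]
    - [0,-0.0041,-0.0172]
    - [0,-0.0018,-0.0176]
  angular:
    - [-0.132,0.001,0.0016]
    - [-0.132,0.001,0.0016]
    - [-0.132,0.001,0.0016]
    - [-0.132,0.001,0.0016]
    - [-0.132,0.001,0.0016]
  claw: [0.6,0.6,0.6,0.6,0.6]

```text
time: 7.2
tcp_pos: [528.9, -57.8, 380.5]
orientation: [0.567, 1.472, -0.581]
force: [-0.1, 0.8, -0.3]
grip_width: 56.5
```

Emit:
move_arm:
  offset:
    - [0,0.0005,-0.0177]
    - [0,0.0028,-0.0175]
    - [0,0.0051,-0.017]
    - [0,0.0073,-0.0162]
    - [0,0.0093,-0.0151]
  angular:
    - [-0.132,0.001,0.0016]
    - [-0.132,0.001,0.0016]
    - [-0.132,0.001,0.0016]
    - [-0.132,0.001,0.0016]
    - [-0.132,0.001,0.0016]
  claw: [0.6,0.6,0.6,0.6,0.6]

```text
time: 7.7
tcp_pos: [460.1, 5.2, 378.7]
orientation: [0.031, 1.555, -0.043]
force: [1.0, -0.9, 0.6]
grip_width: 56.6
```

```bash
python3 - <<'E'
from h import *
plan([440,52,375],99.5,4)
print(readout.read_state()["q"])
E
```

```text
at [460.1   5.2 378.7] w total deg [-12.2   0.8   0.5] step 12.8 3.07
[[0.0008, 0.0115, -0.0056], [0.0008, 0.0117, -0.005], [0.0009, 0.012, -0.0043], [0.0009, 0.0122, -0.0037]]
ang [-0.0533, 0.0037, 0.0022]
[ 0.4907489   0.21921828 -0.70968499  1.74078393  0.16272842  1.22429189
  1.26257362]
```

Emit:
move_arm:
  offset:
    - [0,0.0115,-0.0056]
    - [0,0.0117,-0.005]
    - [0,0.012,-0.0043]
    - [0,0.0122,-0.0037]
    - [0,0,0]
  angular:
    - [-0.053,0.003,0.002]
    - [-0.053,0.003,0.002]
    - [-0.053,0.003,0.002]
    - [-0.053,0.003,0.002]
    - [0,0,0]
  claw: [0.6,0.6,0.6,0.6,0.6]

```text
time: 8.2
tcp_pos: [436.1, 55.6, 378.9]
orientation: [-0.144, 1.564, 0.14]
force: [0.2, 0.3, -0.4]
grip_width: 56.5
```

```bash
python3 - <<'E'
from h import *
import pickle
cs={n:cams.camera(n) for n in("wrist","side","top")};s=readout.read_state();pickle.dump((cs,s),open("c3.pkl","wb"))
print(s["tcp_pos"],s["q"],R.from_rotvec(s["orientation"]).as_matrix().round(3).tolist())
b=cv2.resize(cs["side"]["frame"][150:260,240:400],(400,275),interpolation=cv2.INTER_CUBIC)
a=cv2.resize(cs["top"]["frame"][150:240,255:415],(400,275),interpolation=cv2.INTER_CUBIC)
o=np.vstack([cs["wrist"]["frame"][:325],cv2.resize(np.hstack([a,b]),(640,220))])
cv2.imwrite("pics/c3.png",cv2.convertScaleAbs(o,alpha=1.5)); print("proj",proj(cs["wrist"],[459,52,292]),proj(cs["wrist"],[457,53,288]))
E
```

```text
[436.94734567  53.42264647 378.59325962] [ 0.45323116  0.19946656 -0.77946066  1.77203695  0.15213661  1.22892338
  1.37934332] [[0.003, -0.175, 0.985], [-0.003, 0.985, 0.175], [-1.0, -0.003, 0.002]]
proj [318.55133668 233.52397925] [320.38311041 229.72229002]
```

View pics/c3.png

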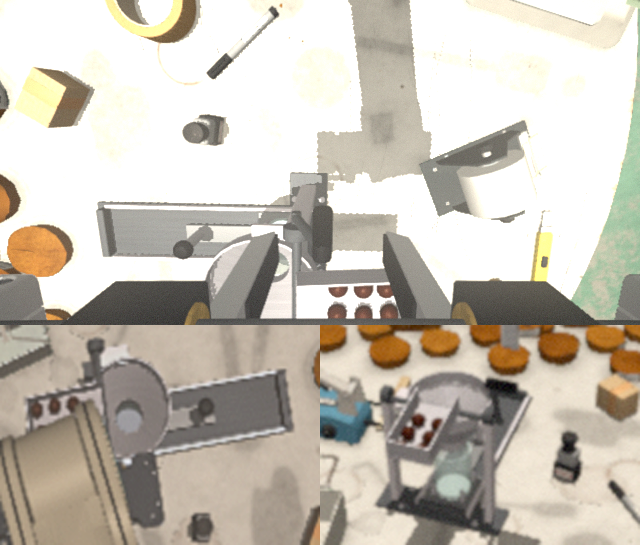

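```bash
python3 - <<'E'
from h import *
import pickle
cs,s=pickle.load(open("c3.pkl","rb"))
r=tri([ray(cs["wrist"],322,234),ray(cs["side"],331.5,180.5)]);print(r, onz(cs["wrist"],322,234,293))
g=r[0]-5*np.array([.986,.165,0]);g[2]=264;print(g);plan(g,99.5,5)
E
```

```text
(array([456.99526407,  54.40530606, 292.64993942]), [np.float64(1.5931063308936493), np.float64(1.5931063308935591)]) [458.52996813  54.7268487  293.        ]
[452.06526407  53.58030606 264.        ]
at [436.9  53.4 378.6] w total deg [0.6 0.1 0.2] step 23.1 0.12
[[0.0229, -0.0004, 0.0029], [0.0229, -0.0004, 0.0029], [0.0229, -0.0004, 0.003], [0.0229, -0.0004, 0.003], [0.0229, -0.0005, 0.003]]
ang [0.002, 0.0004, 0.0007]
```

Emit:
move_arm:
  offset:
    - [0.02,0,0.006]
    - [0.022,0,0.006]
    - [0.02,0,0.003]
    - [0,0,0]
    - [0,0,0]
  angular:
    - [0,0,0]
    - [0,0,0]
    - [0,0,0]
    - [0,0,0]
    - [0,0,0]
  claw: [0.6,0.6,0.6,0.6,0.6]

```text
time: 8.85
tcp_pos: [454.8, 52.6, 315.2]
orientation: [-0.135, 1.563, 0.128]
force: [0.3, 0.5, 0.7]
grip_width: 56.6
```

```bash
python3 - <<'E'
from h import *
plan([453,53.6,264],99.5,3)
E
```

```text
at [454.8  52.6 315.2] w total deg [0.1 0.2 0.3] step 17.1 0.12
[[0.0171, 0.0005, -0.0006], [0.0171, 0.0005, -0.0006], [0.0171, 0.0005, -0.0006]]
ang [0.0006, 0.0013, 0.0015]
```

Emit:
move_arm:
  offset:
    - [0.015,0.001,-0.001]
    - [0.016,0,0]
    - [0.015,0,0]
    - [0,0,0]
    - [0,0,0]
  angular:
    - [0,0,0]
    - [0,0,0]
    - [0,0,0]
    - [0,0,0]
    - [0,0,0]
  claw: [0.6,0.6,0.6,0.45,0.45]

```text
time: 9.35
tcp_pos: [457.6, 52.4, 273.2]
orientation: [-0.132, 1.554, 0.124]
force: [-0.2, -0.8, 1.1]
grip_width: 44.3
```

Emit:
move_arm:
  offset:
    - [0,-0.005,0]
    - [0,-0.005,0]
    - [0,-0.004,0]
    - [0,-0.004,0]
    - [0,0,0]
  angular:
    - [0,0,0]
    - [0,0,0]
    - [0,0,0]
    - [0,0,0]
    - [0,0,0]
  claw: [0.45,0.45,0.45,0.45,0.45]

```text
time: 9.85
tcp_pos: [462.4, 35.8, 277.0]
orientation: [-0.129, 1.548, 0.126]
force: [-0.8, 1.6, -1.1]
grip_width: 42.5
```

```bash
python3 - <<'E'
from h import *
s=readout.read_state();print(s["tcp_pos"],s["force"],s["grip_width"])
c=cams.camera("side");cv2.imwrite("pics/s4.png",cv2.convertScaleAbs(cv2.resize(c["frame"][150:260,230:400],(680,440),interpolation=cv2.INTER_CUBIC),alpha=1.5))
E
```

```text
[462.37644253  35.76394771 276.98929814] [-0.78876276  1.62111271 -1.12916202] 42.52490821443013
```

View pics/s4.png

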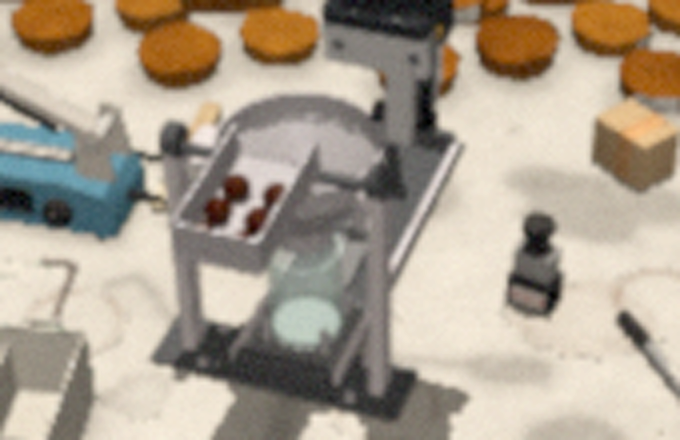

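Emit:
move_arm:
  offset:
    - [0.006,-0.002,-0.005]
    - [0.006,-0.003,-0.005]
    - [0.003,-0.004,-0.001]
    - [0.001,-0.004,-0.001]
    - [0.001,-0.004,-0.001]
  angular:
    - [0,0,0]
    - [0,0,0]
    - [0,0,0]
    - [0,0,0]
    - [0,0,0]
  claw: [0.45,0.45,0.45,0.45,0.45]

```text
time: 10.4
tcp_pos: [453.3, 18.6, 259.2]
orientation: [-0.129, 1.544, 0.131]
force: [0.3, 3.3, 1.6]
grip_width: 42.3
```

```bash
cat > st.py <<'E'
from h import *
s=readout.read_state();p=s["tcp_pos"];d=p[:2]-np.array([575,2])
x=d@[.986,.165];y=d@[-.165,.986];ry=y+s["grip_width"]/2-8
print("st x %.1f y %.1f z %.1f"%(x,y,p[2]),"pan>=%.2f"%(0.35-np.arcsin(np.clip((ry-40)/85,-1,1))),s["time"],np.round(s["force"],1),s["grip_width"].round(1),R.from_rotvec(s["orientation"]).as_matrix().round(3).tolist())
E
python3 st.py
```

```text
Traceback (most recent call last):
  File "st.py", line 4, in <module>
    print("st x %.1f y %.1f z %.1f"%(x,y,p[2]),"pan>=%.2f"%(0.35-np.arcsin(np.clip((ry-40)/85,-1,1))),s["time"],np.round(s["force"],1),s["grip_width"].round(1),R.from_rotvec(s["orientation"]).as_matrix().round(3).tolist())
                                                                                                                                       ^^^^^^^^^^^^^^^^^^^^^
AttributeError: 'float' object has no attribute 'round'
```

Emit:
move_arm:
  offset:
    - [0,-0.004,0]
    - [0,-0.004,0]
    - [0,-0.004,0]
    - [0,-0.004,0]
    - [0,-0.004,0]
  angular:
    - [0,0,0]
    - [0,0,0]
    - [0,0,0]
    - [0,0,0]
    - [0,0,0]
  claw: [0.45,0.45,0.45,0.45,0.45]

```text
time: 10.9
tcp_pos: [456.4, -4.7, 258.7]
orientation: [-0.129, 1.546, 0.128]
force: [0.3, 3.8, -1.3]
grip_width: 42.3
```

```bash
sed -i 's/s\["grip_width"\].round(1)/round(s["grip_width"],1)/' st.py; python3 st.py
```

```text
st x -118.1 y 13.0 z 258.7 pan>=0.51 10.9 [ 0.3  3.8 -1.3] 42.3 [[0.021, -0.164, 0.986], [0.001, 0.987, 0.164], [-1.0, -0.003, 0.021]]
```

Emit:
move_arm:
  offset:
    - [0,-0.003,0]
    - [0,-0.003,0]
    - [0,-0.003,0]
    - [0,-0.003,0]
    - [0,-0.003,0]
  angular:
    - [0,0,0]
    - [0,0,0]
    - [0,0,0]
    - [0,0,0]
    - [0,0,0]
  claw: [0.45,0.45,0.45,0.45,0.45]

```text
time: 11.4
tcp_pos: [457.9, -21.8, 257.4]
orientation: [-0.129, 1.549, 0.128]
force: [0.4, 2.4, -1.7]
grip_width: 42.5
```

```bash
python3 st.py; python3 - <<'E'
from h import *
c=cams.camera("side");cv2.imwrite("pics/s5.png",cv2.convertScaleAbs(cv2.resize(c["frame"][150:260,230:400],(680,440),interpolation=cv2.INTER_CUBIC),alpha=1.5))
E
```

```text
st x -119.4 y -4.1 z 257.4 pan>=0.72 11.4 [ 0.4  2.4 -1.7] 42.5 [[0.018, -0.163, 0.986], [0.0, 0.987, 0.163], [-1.0, -0.003, 0.018]]
```

View pics/s5.png

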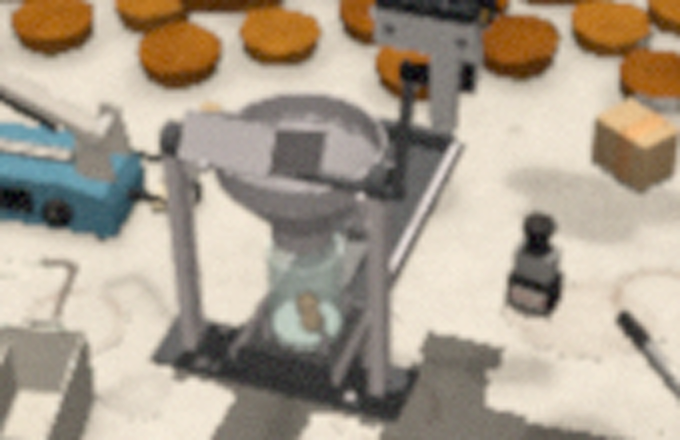

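Emit:
move_arm:
  offset:
    - [0,-0.003,0]
    - [0,-0.002,0]
    - [0,-0.002,0]
    - [0,-0.002,0]
    - [0,-0.002,0]
  angular:
    - [0,0,0]
    - [0,0,0]
    - [0,0,0]
    - [0,0,0]
    - [0,0,0]
  claw: [0.45,0.45,0.45,0.45,0.45]

```text
time: 11.95
tcp_pos: [459.0, -34.3, 257.2]
orientation: [-0.13, 1.551, 0.127]
force: [-0.2, 1.7, -2.3]
grip_width: 42.3
```

Emit:
move_arm:
  offset:
    - [0,0,0]
    - [0,0,0]
    - [0,0,0]
    - [0,0,0]
    - [0,0,0]
  angular:
    - [0,0,0]
    - [0,0,0]
    - [0,0,0]
    - [0,0,0]
    - [0,0,0]
  claw: [0.45,0.45,0.45,0.45,0.45]

```text
time: 12.45
tcp_pos: [459.1, -35.0, 257.3]
orientation: [-0.13, 1.551, 0.126]
force: [0.4, 1.7, -0.3]
grip_width: 42.2
```

Emit:
move_arm:
  offset:
    - [0,-0.003,0]
    - [0,-0.002,0]
    - [0,-0.002,0]
    - [0,-0.002,0]
    - [0,-0.002,0]
  angular:
    - [0,0,0]
    - [0,0,0]
    - [0,0,0]
    - [0,0,0]
    - [0,0,0]
  claw: [0.45,0.45,0.45,0.45,0.45]

```text
time: 12.95
tcp_pos: [460.5, -45.6, 257.1]
orientation: [-0.13, 1.551, 0.128]
force: [0.8, 2.6, -1.9]
grip_width: 41.9
```

```bash
python3 st.py; python3 - <<'E'
from h import *
c=cams.camera("side");t=cams.camera("top")
a=cv2.resize(c["frame"][160:255,265:345],(400,475),interpolation=cv2.INTER_CUBIC);b=cv2.resize(t["frame"][145:240,270:350],(400,475),interpolation=cv2.INTER_CUBIC)
cv2.imwrite("pics/s6.png",cv2.convertScaleAbs(np.hstack([a,b]),alpha=1.5))
E
```

```text
st x -120.7 y -28.1 z 257.1 pan>=1.06 12.95 [ 0.8  2.6 -1.9] 41.9 [[0.016, -0.163, 0.986], [-0.0, 0.987, 0.164], [-1.0, -0.003, 0.015]]
```

View pics/s6.png

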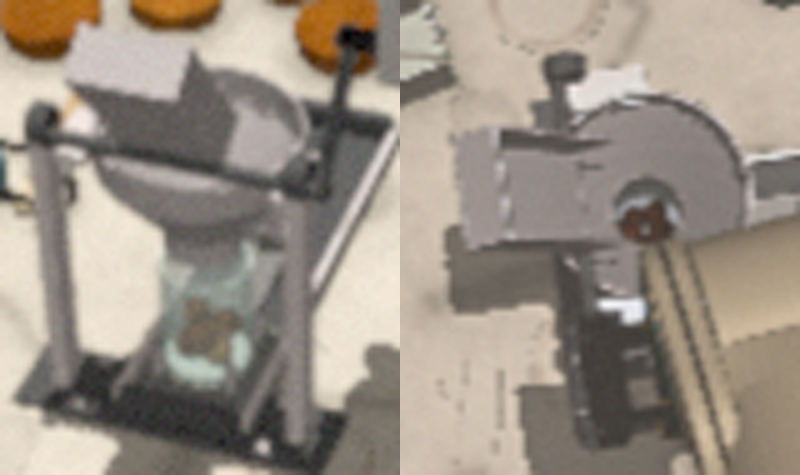

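Emit:
move_arm:
  offset:
    - [0,0.006,0]
    - [0,0.008,0]
    - [0,0.008,0]
    - [0,0.008,0]
    - [0,0.008,0]
  angular:
    - [0,0,0]
    - [0,0,0]
    - [0,0,0]
    - [0,0,0]
    - [0,0,0]
  claw: [0.45,0.45,0.45,0.45,0.45]

```text
time: 13.55
tcp_pos: [455.0, -8.1, 257.6]
orientation: [-0.13, 1.549, 0.122]
force: [-0.1, -0.5, -0.7]
grip_width: 42.3
```

Emit:
move_arm:
  offset:
    - [0,0.008,0]
    - [0,0.008,0]
    - [0,0.008,0]
    - [0,0.006,0]
    - [0,0.004,0]
  angular:
    - [0,0,0]
    - [0,0,0]
    - [0,0,0]
    - [0,0,0]
    - [0,0,0]
  claw: [0.45,0.45,0.45,0.45,0.45]

```text
time: 14.05
tcp_pos: [448.8, 30.2, 257.6]
orientation: [-0.132, 1.549, 0.125]
force: [0.1, 1.0, -0.7]
grip_width: 42.4
```

```bash
python3 st.py
```

```text
st x -119.8 y 48.6 z 257.6 pan>=0.09 14.05 [ 0.1  1.  -0.7] 42.4 [[0.018, -0.163, 0.986], [-0.003, 0.987, 0.163], [-1.0, -0.006, 0.018]]
```

Emit:
move_arm:
  offset:
    - [0,0.005,0]
    - [0,0.005,0]
    - [0,0.004,0]
    - [0,0.003,0]
    - [0,0,0]
  angular:
    - [0,0,0]
    - [0,0,0]
    - [0,0,0]
    - [0,0,0]
    - [0,0,0]
  claw: [0.45,0.45,0.6,0.6,0.6]

```text
time: 14.55
tcp_pos: [445.8, 48.5, 257.4]
orientation: [-0.133, 1.549, 0.125]
force: [-0.1, 0.2, -0.0]
grip_width: 56.0
```

```bash
python3 st.py
```

```text
st x -119.7 y 67.1 z 257.4 pan>=-0.24 14.55 [-0.1  0.2 -0. ] 56.0 [[0.018, -0.163, 0.986], [-0.004, 0.987, 0.163], [-1.0, -0.007, 0.018]]
```

Free of contact; rise and back away towards station −x.

Emit:
move_arm:
  offset:
    - [-0.02,0,-0.001]
    - [-0.03,0,-0.001]
    - [-0.03,0,-0.002]
    - [-0.03,0,-0.002]
    - [-0.02,0,0]
  angular:
    - [0,0,0]
    - [0,0,0]
    - [0,0,0]
    - [0,0,0]
    - [0,0,0]
  claw: [0.6,0.6,0.6,0.6,0.6]

```text
time: 15.05
tcp_pos: [435.3, 46.1, 389.1]
orientation: [-0.132, 1.557, 0.124]
force: [0.4, 0.1, -1.3]
grip_width: 55.7
```

Emit:
move_arm:
  offset:
    - [-0.01,-0.03,0]
    - [-0.01,-0.03,0]
    - [0,-0.03,0]
    - [0,-0.03,0]
    - [0,0,0]
  angular:
    - [0,0,0]
    - [0,0,0]
    - [0,0,0]
    - [0,0,0]
    - [0,0,0]
  claw: [0.6,0.6,0.6,0.6,0.6]

```text
time: 15.55
tcp_pos: [456.9, -76.9, 415.0]
orientation: [-0.135, 1.548, 0.121]
force: [1.1, -0.0, -0.4]
grip_width: 56.4
```

```bash
python3 st.py; python3 - <<'E'
from h import *
c=cams.camera("side");t=cams.camera("top")
a=cv2.resize(c["frame"][165:255,265:345],(533,600),interpolation=cv2.INTER_CUBIC);b=cv2.resize(t["frame"][160:245,250:430],(267,126),interpolation=cv2.INTER_CUBIC)
b2=cv2.resize(t["frame"][165:205,260:345],(267,126)*1,interpolation=cv2.INTER_CUBIC)
o=np.hstack([a,np.zeros((600,267,3),np.uint8)]);o[:126,533:]=b;o[140:266,533:]=b2
o[280:580,533:]=cv2.resize(c["frame"][150:330,200:410],(267,300))
cv2.imwrite("pics/s7.png",cv2.convertScaleAbs(o,alpha=1.5))
E
```

```text
st x -129.5 y -58.3 z 415.0 pan>=1.52 15.55 [ 1.1 -0.  -0.4] 56.4 [[0.019, -0.163, 0.986], [-0.007, 0.987, 0.163], [-1.0, -0.01, 0.018]]
```

View pics/s7.png

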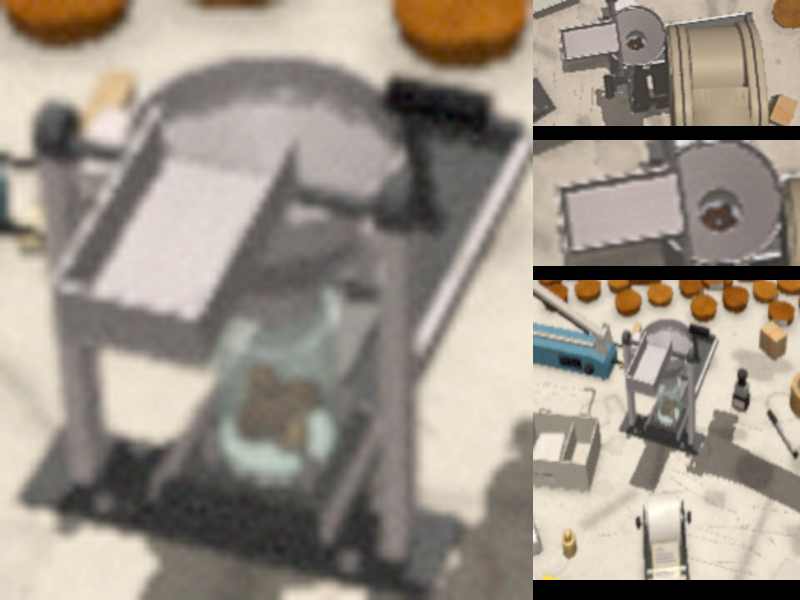

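```bash
python3 - <<'E'
from h import *
c=cams.camera("wrist");print(proj(c,[575,2,112]),proj(c,[575,2,205]),c["origin"])
plan([535,0,470],99.5,5)
E
```

```text
[367.29948801 248.70388538] [374.37456564 279.46392398] [379.56424206 -82.16589839 592.30039278]
at [456.4 -71.4 415.3] w total deg [0.3 1.  0.5] step 23.9 0.24
[[-0.0107, 0.0113, 0.0181], [-0.0108, 0.0113, 0.0181], [-0.0108, 0.0114, 0.018], [-0.0108, 0.0114, 0.018], [-0.0109, 0.0114, 0.0179]]
ang [0.0011, 0.0036, 0.0016]
```

Emit:
move_arm:
  offset:
    - [-0.005,0.01,0.04]
    - [0,0.01,0.04]
    - [0,0.01,0.04]
    - [0,0.01,0.04]
    - [0,0.008,0.035]
  angular:
    - [0,0,0]
    - [0,0,0]
    - [0,0,0]
    - [0,0,0]
    - [0,0,0]
  claw: [0.6,0.6,0.6,0.6,0.6]

```text
time: 16.2
tcp_pos: [641.0, 15.0, 424.3]
orientation: [-0.143, 1.55, 0.126]
force: [0.0, -0.1, 0.8]
grip_width: 56.3
```

Emit:
move_arm:
  offset:
    - [0,0,0]
    - [0,0,0]
    - [0,0,0]
  angular:
    - [0,0,0]
    - [0,0,0]
    - [0,0,0]
  claw: [0.6,0.6,0.6]

```text
time: 16.5
tcp_pos: [641.8, 22.6, 421.7]
orientation: [-0.147, 1.552, 0.138]
force: [0.2, 0.3, -0.4]
grip_width: 56.4
```

```bash
python3 - <<'E'
from h import *
c=cams.camera("wrist");p=proj(c,[575,2,112]);print(p,c["origin"],readout.read_state()["tcp_pos"])
x,y=int(p[0]),int(p[1]);f=c["frame"][max(0,y-70):y+70,max(0,x-90):x+90]
cv2.imwrite("pics/w8.png",cv2.convertScaleAbs(cv2.resize(f,None,fx=4,fy=4,interpolation=cv2.INTER_CUBIC),alpha=1.8))
E
```

```text
[324.57241778 109.3223833 ] [565.94862541  11.90362886 599.15480263] [641.64872498  22.47799348 422.02552681]
```

View pics/w8.png

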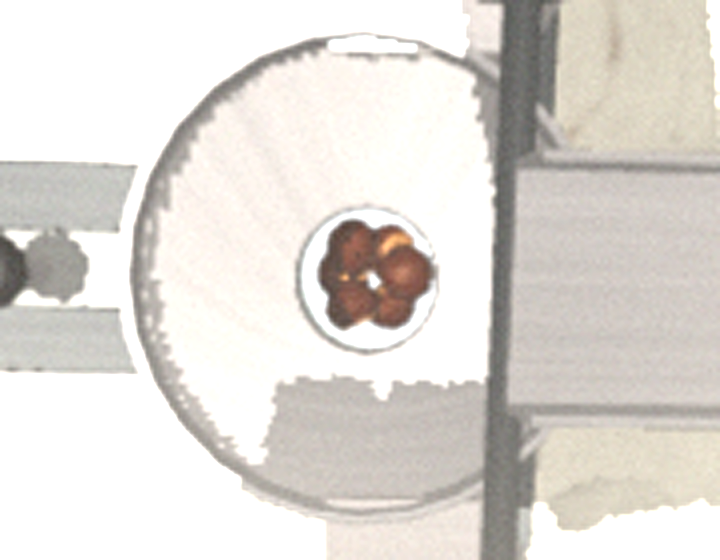

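```bash
python3 -c "
from bench import order
print(order.close_job())"
```

```text
the job is handed in; nothing more can be done
None
```

I slid the jar home by its knob, tipped the pan slowly with the lever, eased it back and handed the job in at about 17 s. All six chestnuts appear to be in the jar, but I could not count six one by one.

- **Jar slide:** the knob moved about 86 mm and then met roughly 10 N of resistance at the stop. The lever roller then stood within a few millimetres of where the jar's home position predicted it.
- **Pour:** I tipped the pan to about 1.06 rad at under 1 rad/s, pushing with about 2–4 N. I then followed the roller back with the fingers on either side of it.
- **Last pictures:** the pan is empty and looks to be at rest, and the funnel and spout are clear. The pile lies in the jar below its rim. The view down the spout shows at least five chestnuts, and the rest would be hidden beneath. I saw no chestnut outside the jar.
- **Bystanders:** the carton, stamp and weight look unmoved in the side picture, but I did not measure them again.
- **One disagreement:** my first top-view reading of the funnel's centre was about 11 mm off along the track. I corrected it from the position of the jar at the stop.

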